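# Find the wet turning blank by heft and stand it to dry

### The job

One of the three poplar blanks lying in the crate is still wet inside: it looks like the others but is about twice as heavy. Find it by hefting, and stand it on end, upright, in the empty middle bay of the drying rack, so that it rests on the slats. Leave the two dry blanks lying flat in the crate, and do not knock over or shift the offcuts in the rack, the hand plane or the glue bottle.

Things in the scene. Friction and masses are not known exactly. Their poses are not given: they have to be found in the camera images.
- blank_a_center (a point): Centre of a square-sawn pale poplar blank, 160 mm long, 50 x 50 mm across, that lies flat in the crate; x runs along its length (either end first). All three look alike. A dry blank weighs 0.16 to 0.20 kg (about 1.8 N), the wet one 0.37 to 0.43 kg (about 3.9 N); which is the wet one changes and can only be felt. The weight is at the centre.
- blank_b_center (a point): Centre of a square-sawn pale poplar blank, 160 mm long, 50 x 50 mm across, that lies flat in the crate; x runs along its length (either end first). All three look alike. A dry blank weighs 0.16 to 0.20 kg (about 1.8 N), the wet one 0.37 to 0.43 kg (about 3.9 N); which is the wet one changes and can only be felt. The weight is at the centre.
- blank_c_center (a point): Centre of a square-sawn pale poplar blank, 160 mm long, 50 x 50 mm across, that lies flat in the crate; x runs along its length (either end first). All three look alike. A dry blank weighs 0.16 to 0.20 kg (about 1.8 N), the wet one 0.37 to 0.43 kg (about 3.9 N); which is the wet one changes and can only be felt. The weight is at the centre.
- blank_a: The same blank as blank_a_center; the origin is the middle of the face that it lay on at first, 25 mm from the centre; same axes.
- blank_b: The same blank as blank_b_center; the origin is the middle of the face that it lay on at first, 25 mm from the centre; same axes.
- blank_c: The same blank as blank_c_center; the origin is the middle of the face that it lay on at first, 25 mm from the centre; same axes.
- crate: Fixed open slatted crate, 208 (its x) x 310 mm (its y) outside, 188 x 290 inside, floor 10 mm thick, long walls 72 mm, the walls at its +x and -x ends 105 mm high. Origin: middle of underside, z up. Blanks lie along its x, 84 mm apart along its y: some 30 mm finger room beside each, 8 to 20 mm at their ends; the high end walls bar a grasp leaning along the blank, so lift them from straight above.
- rack: Fixed wooden drying rack, 272 (its x) x 100 mm, 100 mm high. Origin: middle of underside, z up. Slatted floor at 30 mm; rails at 80 to 100 mm frame three bays in a row along x, each 72 x 72 mm, 86 mm centre to centre. A blank on end stands 90 mm above the rails with 11 mm play all round. End bays hold an offcut each, the middle one is empty.
- rack_bay (a point): Middle of the slatted floor of the rack's empty middle bay, 30 mm above the bench; axes as the rack's (z up). Between rack and crate lies bare bench, at least 200 mm wide, free for laying things down. A blank on end rights itself if let go less than about 12 degrees off upright.
- offcut_1: Dark hardwood offcut, 48 x 48 mm, 74 mm tall, standing loose in the rack's -x end bay. Origin: middle of its foot. A bystander.
- offcut_2: The same, in the rack's +x end bay. A bystander.
- plane: Blue and steel hand plane, 180 x 52 mm, about 80 mm high, standing on its sole beyond the work. Origin: middle of the sole; x along it. A bystander.
- glue: Yellow glue bottle with a red cap, 54 mm across, 150 mm tall, standing beyond the work. Origin: middle of its foot. A bystander.
Not all that is in view belongs to the job. What is shaped like the blank_c but purple is not meant.

How it is judged:
By the outcome, as a careful person would: the job done as asked, in the order asked, and still so for the second after the job is handed in, with the robot touching nothing.
It also fails if it takes over 72 s, if anything falls off the work surface, if the arm or the gripper's body presses on something with over 40 N, if the wrist force passes 120 N, or if a joint passes its speed limit or range.

### The arm

A 7-joint arm with a two-finger parallel gripper is mounted at the origin on the work surface. World frame = base frame: x ahead of the robot, y to its left, z up, the work surface at z = 0. Lengths are in m, angles in rad, forces in N, time in s.
With the tool pointing down it reaches from about 0.425 to 0.875 m from the base axis. Payload 8.4 kg.
Tool frame: the origin (TCP) lies at the very end of the fingers, on their centre line; the grasp point (between the pads) lies 19 mm behind it; z points along the fingers, y is the direction in which the jaws open and shut (so a half turn about z gives the same grasp; the last joint's range is limited). The gripper opens to 87 mm and grips with 3 to 60 N. Pads are 19 mm wide; open, the fingers measure 117 mm over their backs; the gripper's body (75 mm by 190 mm) begins 51 mm behind the grasp point.
Start: joints at [1.19, 0.333, 0.04, 1.465, -0.013, 1.343, -0.059], TCP at [0.181, -0.624, 0.223] pointing down, gripper open.
Joint ranges: [-2.58, 2.58], [-0.38, 2.09], [-1.3, 1.39], [0.25, 2.4], [-1.5, 4.64], [0.08, 2.09], [-2.65, 2.65]. Speed limits (rad/s): [2.22, 2.22, 2.79, 2.79, 3.14, 3.14, 3.14].

### API

Orientations are given as a rotation vector (axis times angle).
In Python, from station import status, eyes, ticket gives the robot as it stands.
- The arm moves only by the shell command python3 -m creep 'ROWS' [FORCE]. ROWS is a JSON object of lists of equal length, an entry for each row: "linear": the shift along the tool's x, y, z in cm, a list of three; "dr": the turn, a rotation vector about the tool's x, y, z in degrees, a list of three; "claw": the gripper's target within -1 to 1 (fully open at 1, half-way at 0, shut at -1). A call has 1 to 10 rows; each row shifts and turns the pose as measured when the row begins, along the tool's axes as they then stand; what a row does not reach is not made up. A row lasts 1/10 s, in which the tool goes at most 50 mm and 8.59 degrees, less where a joint would pass 70% of its speed; a pose out of reach is approached as far as the arm can. A call with a gripper value outside its range is refused whole. The fingers move at their own pace and stop on an object; FORCE is the grip in N (left out, the last holds). Time passes only in rows, so rows that do not move let the fingers close. It gives the time, the measured TCP pose, the force and the opening at its end, in the units of the state.
- status.read_state(): the state, without advancing time (a new reading comes with each control period).
- eyes.grab_frame(name): name is "scene" or "top" or "wrist"; returns (picture, depth): 480x640x3 uint8, red, green, blue; 480x640 float32, m along the optical axis (not along the pixel's ray), 0 where there is no reading.
- eyes.calibration(name): a dict with "K" (3x3 intrinsics, pixels), "extrinsics" (4x4, takes a point from camera to world coordinates). Camera axes: x right, y down, z forward; pixel columns grow to the right and rows downward; lengths in m; the calibration is good to about 2 mm. The wrist camera is an equidistant fisheye: a pixel r from the principal point sees the ray r / f radians off the axis. A picture is of the moment at which its call begins: read the wrist's pose just before it. calibration takes no time and is no camera call; for the wrist camera it gives the pose at the moment of the call.
- ticket.job_done(): hands the job in, once; it reports no verdict.
The state is a dict: "time_s": time; "joints": joint angles; "qd": joint speeds; "tau": joint torques, N m; "tool_pos": TCP position; "tcp_rot": TCP orientation; "wrist_force": force on the tool from outside, world axes, zero at the start; "torque": the same for the moment, N m; "grip_width": opening from 0.0 (shut) to 1.0 (fully open).
Only numpy, scipy, OpenCV 4.12 (cv2) and the standard library are available. Lean on these libraries where they do the work, as an engineer would, in place of code of your own. Each camera call takes 0.05 s, during which the arm holds its last target.

## Working session

There is one attempt and no reset: what is moved stays moved. The work goes in short steps, Python scripts to look and compute and a shell command to move; the robot and the scene stay as the last step left them, time stands still between calls to the robot, and variables do not carry over. Pictures are saved under pics/ and viewed, and the job is handed in when it is done.

```bash
mkdir -p pics; ls
python3 - <<'E'
from station import status,eyes
import cv2,numpy as np
s=status.read_state();print(s)
for n in ['scene','top']:
    p,d=eyes.grab_frame(n);cv2.imwrite(f'pics/{n}0.png',p[:,:,::-1]);np.save(f'pics/{n}0.npy',d)
    c=eyes.calibration(n);print(n,np.round(c['K'],1).tolist(),np.round(c['extrinsics'],3).tolist())
E
```

```text
pics
{'time_s': 0.0, 'joints': array([ 1.18983294,  0.33389432,  0.03986623,  1.46627389, -0.01339844,
        1.34330231, -0.05850343]), 'qd': array([-1.14204370e-03,  5.63013700e-05,  1.01256651e-03, -3.19289481e-04,
        1.76952980e-04,  9.25503689e-04,  2.97504520e-04]), 'tau': array([ 1.60286054e-04, -6.56352282e+01,  1.33509569e+00, -4.03791332e+01,
       -5.97159960e-02,  4.47444746e-02,  1.77514671e-04]), 'tool_pos': array([ 0.18057643, -0.62392165,  0.22166861]), 'tcp_rot': array([-3.10890878e+00, -4.40888292e-01,  5.22387914e-04]), 'wrist_force': array([0.77043548, 0.11029235, 0.32627598]), 'torque': array([-0.08264827, -0.02802612, -0.03479987]), 'grip_width': 0.9999709203750566}
scene [[612.4, 0.0, 326.8], [0.0, 612.4, 245.1], [0.0, 0.0, 1.0]] [[-0.393, 0.493, -0.776, 1.526], [0.919, 0.233, -0.318, 0.434], [0.024, -0.838, -0.545, 0.733], [0.0, 0.0, 0.0, 1.0]]
top [[456.8, 0.0, 312.8], [0.0, 456.8, 236.1], [0.0, 0.0, 1.0]] [[0.025, -0.997, 0.079, 0.437], [-1.0, -0.026, -0.007, 0.023], [0.009, -0.079, -0.997, 1.085], [0.0, 0.0, 0.0, 1.0]]
```

View pics/top0.png

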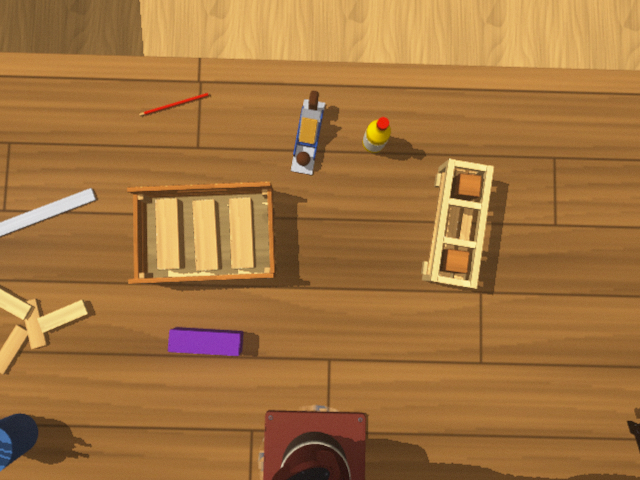

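View pics/scene0.png

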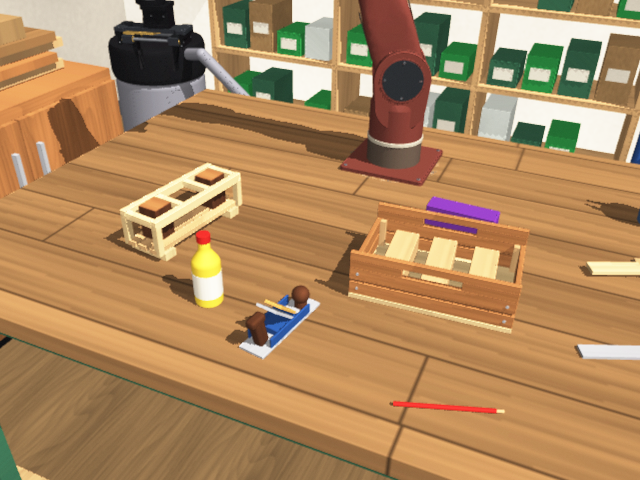

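Top view: the crate is at about (203,233) with three pale blanks at columns 167, 205 and 242. The rack is at (460,225), with its empty middle bay near (460,223). The purple decoy lies outside the crate at (205,342), and there are pale scraps at (40,320).

Candidates for the blanks:
- The three pale pieces in the crate at (167,233), (205,235) and (242,232). I choose these.
- The purple bar at (205,342). Not meant.
- The pale scraps at (15,303), (35,323), (63,317) and (12,350). These are too small and outside the crate.

Next I'll measure positions and take a close crop.

```bash
cat > h.py <<'E'
import numpy as np,cv2
from station import status,eyes
def world(n,d):
    c=eyes.calibration(n);K=np.array(c['K']);T=np.array(c['extrinsics'])
    v,u=np.mgrid[:480,:640]
    P=np.stack([(u-K[0,2])/K[0,0]*d,(v-K[1,2])/K[1,1]*d,d],-1)
    return P@T[:3,:3].T+T[:3,3]
def st():
    s=status.read_state()
    from scipy.spatial.transform import Rotation as R
    print('t',round(s['time_s'],2),'pos',np.round(s['tool_pos'],4),'q',np.round(s['joints'],3),'F',np.round(s['wrist_force'],2),'M',np.round(s['torque'],2),'g',round(s['grip_width'],3))
    print(np.round(R.from_rotvec(s['tcp_rot']).as_matrix(),3))
    return s
E
python3 - <<'E'
from h import *
d=np.load('pics/top0.npy');W=world('top',d);img=cv2.imread('pics/top0.png')
def comp(mask,name,ref):
    n,l,s,c=cv2.connectedComponentsWithStats(mask.astype(np.uint8))
    for i in range(1,n):
        if s[i,4]>150:
            m=l==i;p=W[m];r=cv2.minAreaRect((p[:,:2]*1000).astype(np.float32))
            print(name,'px',c[i].round(),'n',s[i,4],'z',np.percentile(p[:,2],[5,50,95]).round(3),'rect',np.round(r[0],1),np.round(r[1],1),round(r[2],1),'med',np.round(p[:,:2].mean(0)*1000))
z=W[:,:,2]
reg=np.zeros_like(z,bool);reg[195:275,142:266]=1
m=reg&(z>.052)&(z<.066); comp(cv2.morphologyEx(m.astype(np.uint8),cv2.MORPH_OPEN,np.ones((3,3))),'blank',0)
reg[:]=0;reg[175:290,120:285]=1
comp(reg&(z>.066)&(z<.12),'cratewall',0)
comp(reg&(z>.095)&(z<.12),'cratewallhi',0)
reg[:]=0;reg[150:300,415:505]=1
comp(reg&(z>.09)&(z<.115),'rack',0)
hsv=cv2.cvtColor(img,cv2.COLOR_BGR2HSV)
comp(reg&(hsv[:,:,0]<14)&(hsv[:,:,1]>170)&(z>.1),'off',0)
cv2.imwrite('pics/crop1.png',cv2.resize(img[150:310,110:310],None,fx=4,fy=3.6)[:600,:800])
cv2.imwrite('pics/crop2.png',cv2.resize(img[145:305,400:520],None,fx=3.7,fy=3.7))
E
```

```text
blank px [167. 234.] n 1604 z [0.056 0.059 0.062] rect [515.3 344.9] [159.9  51.9] 4.6 med [515. 344.]
blank px [241. 233.] n 1575 z [0.056 0.059 0.062] rect [521.4 179. ] [159.8  50.6] 4.5 med [521. 178.]
blank px [205. 235.] n 1587 z [0.056 0.059 0.062] rect [515.1 259.3] [159.8  51. ] 5.6 med [515. 259.]
cratewall px [199. 227.] n 2696 z [0.068 0.1   0.106] rect [517.4 261.4] [208.2 311.3] 3.9 med [531. 264.]
cratewallhi px [199. 187.] n 753 z [0.098 0.104 0.107] rect [615.8 267.5] [ 11.1 307.9] 3.9 med [615. 266.]
cratewallhi px [200. 278.] n 680 z [0.101 0.104 0.107] rect [418.5 254.2] [ 10.  309.7] 3.9 med [419. 255.]
rack px [462. 223.] n 2734 z [0.093 0.098 0.102] rect [ 552.3 -307.9] [101.5 272. ] 81.7 med [ 551. -308.]
rack px [468. 186.] n 531 z [0.095 0.104 0.107] rect [ 635.2 -321.7] [49.6 48.8] 83.9 med [ 634. -320.]
rack px [456. 261.] n 530 z [0.099 0.104 0.107] rect [ 468.8 -293.8] [49.9 47.8] 83.6 med [ 469. -292.]
```

Run:
```python
from h import *
p,d=eyes.grab_frame('wrist');cv2.imwrite('pics/w0.png',p[:,:,::-1]);c=eyes.calibration('wrist');print(np.round(c['K'],1),np.round(c['extrinsics'],3));st()
```

```text
[[371.6   0.  318.7]
 [  0.  371.6 232.5]
 [  0.    0.    1. ]] [[ 0.279 -0.922 -0.268  0.252]
 [-0.96  -0.268 -0.076 -0.603]
 [-0.002  0.278 -0.961  0.384]
 [ 0.     0.     0.     1.   ]]
t 0.15 pos [ 0.1807 -0.624   0.2219] q [ 1.19   0.334  0.04   1.466 -0.013  1.343 -0.059] F [-0.55  0.38  0.14] M [ 0.01  0.05 -0.04] g 0.998
[[ 0.961  0.278 -0.   ]
 [ 0.278 -0.961  0.001]
 [-0.    -0.001 -1.   ]]
```

View pics/crop1.png

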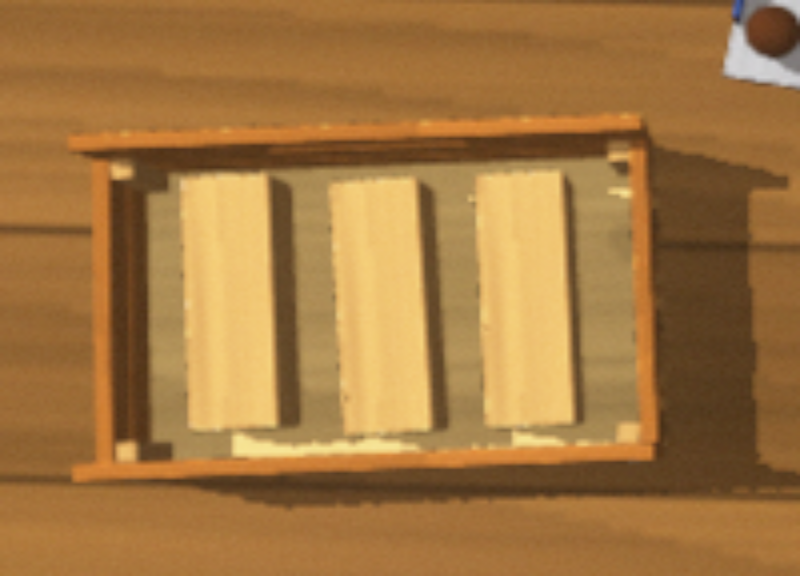

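View pics/crop2.png

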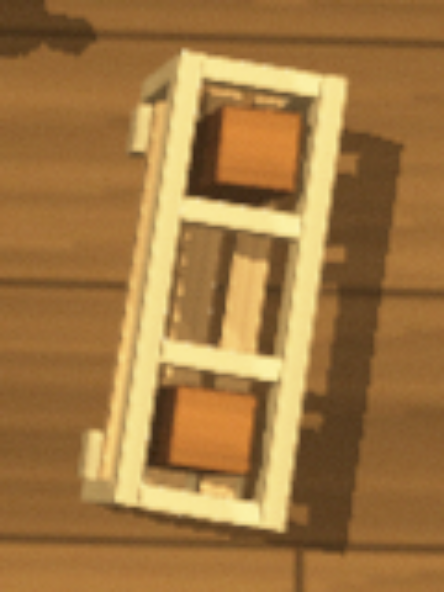

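The crop confirms three equal pale blanks in the crate. Their tops measure z≈0.059 and about 160x51 mm, matching the description, and centres are (0.515,0.345), (0.515,0.259) and (0.521,0.179). The rack centre is (0.552,−0.308), with offcut tops at 0.104, and its middle bay is empty.

Now I'll move over toward the crate.

```bash
python3 -m creep '{"linear":[[3.6,-1.8,0],[3.6,-1.8,0],[3.6,-1.8,0],[3.6,-1.8,0],[3.6,-1.8,0],[3.6,-1.8,0],[3.6,-1.8,0],[3.6,-1.8,0],[3.6,-1.8,0],[3.6,-1.8,0]],"dr":[[0,0,1.2],[0,0,1.2],[0,0,1.2],[0,0,1.2],[0,0,1.2],[0,0,1.2],[0,0,1.2],[0,0,1.2],[0,0,1.2],[0,0,1.2]],"claw":[0.55,0.55,0.55,0.55,0.55,0.55,0.55,0.55,0.55,0.55]}' 20; python3 -c "
from h import *
st()"
```

```text
time_s: 1.15
tool_pos: [0.5047, -0.3778, 0.218]
tcp_rot: [-3.138, -0.079, 0.01]
wrist_force: [0.1, -0.5, -0.9]
grip_width: 0.782
t 1.15 pos [ 0.5047 -0.3778  0.218 ] q [ 0.695  0.308 -0.155  1.508  0.05   1.336 -0.986] F [ 0.13 -0.46 -0.88] M [-0.06  0.02 -0.03] g 0.782
[[ 0.999  0.05  -0.006]
 [ 0.05  -0.999  0.002]
 [-0.006 -0.003 -1.   ]]
```

```bash
python3 -m creep '{"linear":[[0,-4.6,0],[0,-4.6,0],[0,-4.6,0],[0,-4.6,0],[0,-4.6,0],[0,-4.6,0],[0,-4.6,0],[0,-4.6,0],[0,-4.6,0],[0,-4.6,0]],"dr":[[0,0,0],[0,0,0],[0,0,0],[0,0,0],[0,0,0],[0,0,0],[0,0,0],[0,0,0],[0,0,0],[0,0,0]],"claw":[0.55,0.55,0.55,0.55,0.55,0.55,0.55,0.55,0.55,0.55]}' 20; python3 -c "
from h import *
st()"
```

```text
time_s: 2.15
tool_pos: [0.4811, 0.0987, 0.2155]
tcp_rot: [-3.136, -0.078, 0.015]
wrist_force: [1.2, -0.0, -0.3]
grip_width: 0.779
t 2.15 pos [0.4811 0.0987 0.2155] q [ 0.23   0.051 -0.53   1.82   0.02   1.285 -1.826] F [ 1.18 -0.01 -0.29] M [ 0.01 -0.09  0.01] g 0.779
[[ 0.999  0.049 -0.01 ]
 [ 0.049 -0.999  0.004]
 [-0.01  -0.005 -1.   ]]
```

```bash
python3 -m creep '{"linear":[[0,-3.8,0],[0,-3.8,0],[0,0,0]],"dr":[[0.2,-0.6,-1],[0,0,-0.7],[0,0,0]],"claw":[0.55,0.55,0.55]}' 20; python3 -c "
from h import *
st()
p,d=eyes.grab_frame('wrist');cv2.imwrite('pics/w1.png',p[:,:,::-1])"
```

```text
time_s: 2.45
tool_pos: [0.4736, 0.1849, 0.2164]
tcp_rot: [-3.128, -0.14, 0.031]
wrist_force: [0.3, 0.5, -0.4]
grip_width: 0.774
t 2.45 pos [0.4736 0.1849 0.2164] q [ 0.129  0.103 -0.609  1.773  0.043  1.298 -1.972] F [ 0.34  0.52 -0.38] M [ 0.05  0.01 -0.02] g 0.774
[[ 0.996  0.089 -0.02 ]
 [ 0.09  -0.996  0.009]
 [-0.019 -0.011 -1.   ]]
```

View pics/w1.png

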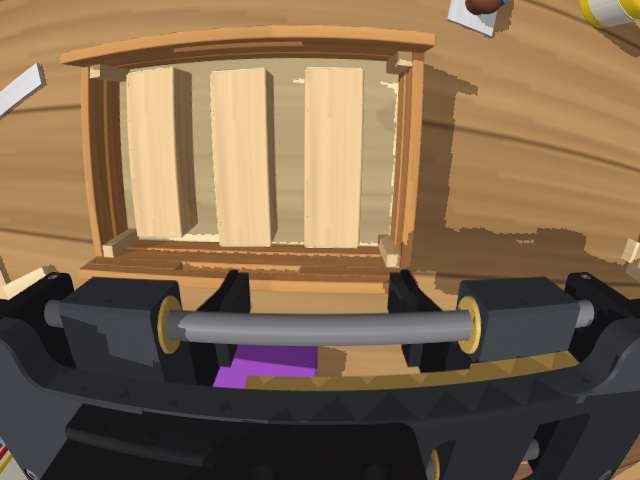

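The wrist view looks forward over the crate. The fingers straddle the right blank at about (333,155), and the walls are clear. I'll correct the small offset and tilt, then go down.

```bash
python3 -m creep '{"linear":[[0.7,1.0,0],[0,0,0],[0,0,4],[0,0,4],[0,0,2]],"dr":[[-0.5,1.1,0.6],[0,0,0],[0,0,0],[0,0,0],[0,0,0]],"claw":[0.55,0.55,0.55,0.55,0.55]}' 20; python3 -c "
from h import *
st()
p,d=eyes.grab_frame('wrist');cv2.imwrite('pics/w2.png',p[:,:,::-1])"
```

```text
time_s: 3.0
tool_pos: [0.4875, 0.1649, 0.1161]
tcp_rot: [3.138, 0.102, 0.014]
wrist_force: [-0.7, 0.5, -0.3]
grip_width: 0.772
t 3.0 pos [0.4875 0.1649 0.1161] q [ 0.123  0.188 -0.59   1.904  0.125  1.077 -2.023] F [-0.65  0.51 -0.31] M [ 0.01  0.07 -0.05] g 0.772
[[ 0.998  0.065  0.009]
 [ 0.065 -0.998 -0.002]
 [ 0.009  0.002 -1.   ]]
```

View pics/w2.png

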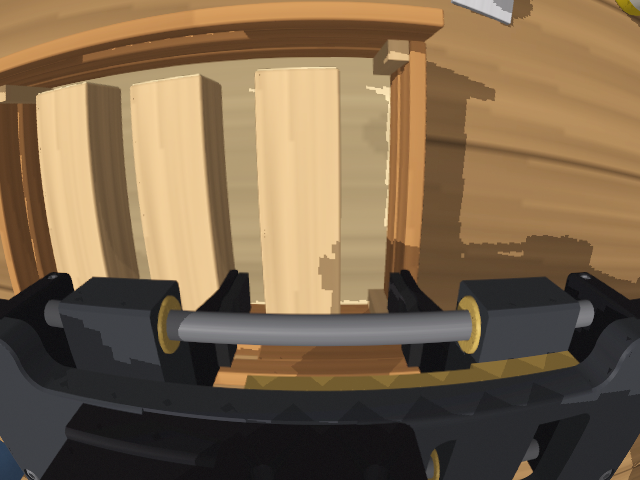

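```bash
python3 -c "
from h import *
st()"; python3 -m creep '{"linear":[[-0.3,-0.6,0],[0,0,0],[0,0,0]],"dr":[[0,-0.3,-0.4],[0,0,0],[0,0,0]],"claw":[0.55,0.55,0.55]}' 20; python3 -c "
from h import *
st()"
```

```text
t 3.05 pos [0.4862 0.164  0.1137] q [ 0.123  0.191 -0.589  1.907  0.125  1.075 -2.023] F [-1.39 -1.56 -3.25] M [-0.15  0.19  0.03] g 0.777
[[ 0.998  0.064  0.006]
 [ 0.064 -0.998 -0.002]
 [ 0.006  0.003 -1.   ]]
time_s: 3.35
tool_pos: [0.4835, 0.1679, 0.115]
tcp_rot: [3.136, 0.106, 0.0]
wrist_force: [-0.2, -0.4, 0.0]
grip_width: 0.773
t 3.35 pos [0.4835 0.1679 0.115 ] q [ 0.118  0.191 -0.593  1.903  0.124  1.084 -2.028] F [-0.21 -0.43  0.05] M [ 0.03 -0.   -0.01] g 0.773
[[ 0.998  0.068  0.   ]
 [ 0.068 -0.998 -0.003]
 [ 0.     0.003 -1.   ]]
```

```bash
python3 -m creep '{"linear":[[-0.2,-0.7,0],[0,0,0],[0,0,3],[0,0,3],[0,0,2],[0,0,0.8],[0,0,0],[0,0,0]],"dr":[[0,0,-0.5],[0,0,0],[0,0,0],[0,0,0],[0,0,0],[0,0,0],[0,0,0],[0,0,0]],"claw":[0.55,0.55,0.55,0.55,0.55,0.55,0.55,0.55]}' 20; python3 -c "
from h import *
st()"
```

```text
time_s: 4.15
tool_pos: [0.4863, 0.1778, 0.0314]
tcp_rot: [3.138, 0.123, 0.02]
wrist_force: [-0.6, -0.1, -0.5]
grip_width: 0.777
t 4.15 pos [0.4863 0.1778 0.0314] q [ 0.071  0.306 -0.577  1.973  0.218  0.91  -2.11 ] F [-0.63 -0.07 -0.48] M [ 0.04  0.06 -0.07] g 0.777
[[ 0.997  0.078  0.013]
 [ 0.078 -0.997 -0.001]
 [ 0.013  0.002 -1.   ]]
```

```bash
python3 -m creep '{"linear":[[-0.4,0.2,0.9],[0,0,0],[0,0,0],[0,0,0],[0,0,0],[0,0,0]],"dr":[[0,-0.7,0],[0,0,0],[0,0,0],[0,0,0],[0,0,0],[0,0,0]],"claw":[0.55,0.55,-1,-1,-1,-1]}' 50; python3 -c "
from h import *
st()"
```

```text
time_s: 4.75
tool_pos: [0.4845, 0.1759, 0.0248]
tcp_rot: [3.138, 0.122, 0.007]
wrist_force: [0.3, 0.0, -2.2]
grip_width: 0.571
t 4.75 pos [0.4845 0.1759 0.0248] q [ 0.072  0.317 -0.574  1.977  0.221  0.904 -2.11 ] F [ 0.26  0.03 -2.19] M [0.09 0.01 0.05] g 0.571
[[ 0.997  0.078  0.004]
 [ 0.078 -0.997 -0.001]
 [ 0.004  0.001 -1.   ]]
```

```bash
python3 -m creep '{"linear":[[0,0,-1],[0,0,-1.5],[0,0,-1],[0,0,0],[0,0,0],[0,0,0]],"dr":[[0,0,0],[0,0,0],[0,0,0],[0,0,0],[0,0,0],[0,0,0]],"claw":[-1,-1,-1,-1,-1,-1]}' 50; python3 -c "
from h import *
F=[];M=[]
for i in range(8):
    p,d=eyes.grab_frame('wrist');s=status.read_state();F.append(s['wrist_force']);M.append(s['torque'])
print(np.mean(F,0),np.std(F,0),np.mean(M,0))
cv2.imwrite('pics/w3.png',p[:,:,::-1]);st()"
```

```text
time_s: 5.35
tool_pos: [0.4844, 0.176, 0.0638]
tcp_rot: [3.138, 0.122, 0.008]
wrist_force: [0.3, -0.3, -2.2]
grip_width: 0.572
[-0.0155349   0.2080848  -1.96725479] [0.30262666 0.57000645 0.4047569 ] [-0.00155467  0.07769734 -0.01420336]
t 5.75 pos [0.4842 0.176  0.0635] q [ 0.092  0.261 -0.59   1.948  0.177  0.979 -2.075] F [ 0.2   0.05 -2.36] M [ 0.01  0.07 -0.03] g 0.567
[[ 0.997  0.078  0.005]
 [ 0.078 -0.997 -0.001]
 [ 0.005  0.001 -1.   ]]
```

View pics/w3.png

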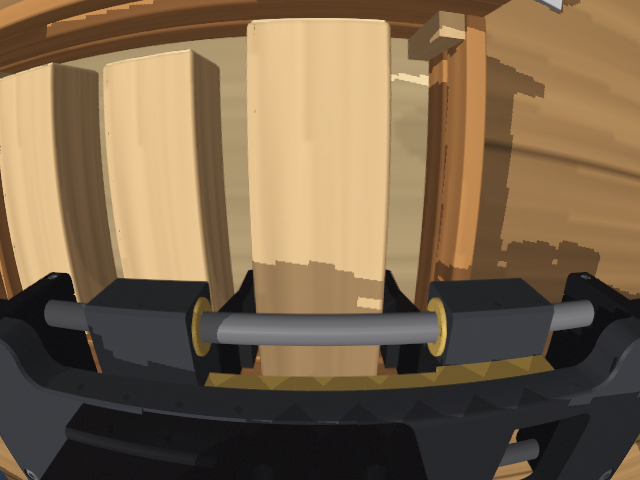

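The blank lifted level and reads 1.97 N with a 0.077 N m moment, so it is dry. I'll put it back.

```bash
python3 -m creep '{"linear":[[0,0,1.2],[0,0,1.5],[0,0,0.9],[0,0,0.2],[0,0,0],[0,0,0],[0,0,0]],"dr":[[0,0,0],[0,0,0],[0,0,0],[0,0,0],[0,0,0],[0,0,0],[0,0,0]],"claw":[-1,-1,-1,-1,-1,0.5,0.5]}' 50; python3 -m creep '{"linear":[[0,0,-2],[0,0,-3],[0,0,-3],[0,0,0],[0,0,0]],"dr":[[0,0,0],[0,0,0],[0,0,0],[0,0,0],[0,0,0]],"claw":[0.5,0.5,0.5,0.5,0.5]}' 50;python3 -c "
from h import *
st()"
```

```text
time_s: 6.45
tool_pos: [0.4849, 0.1763, 0.0237]
tcp_rot: [3.136, 0.123, 0.008]
wrist_force: [0.9, -0.0, 0.4]
grip_width: 0.673
time_s: 6.95
tool_pos: [0.4833, 0.1762, 0.1028]
tcp_rot: [3.136, 0.124, 0.001]
wrist_force: [0.2, -0.1, -1.0]
grip_width: 0.746
t 6.95 pos [0.4833 0.1762 0.1028] q [ 0.108  0.212 -0.602  1.91   0.14   1.061 -2.044] F [ 0.16 -0.09 -0.96] M [0.01 0.05 0.01] g 0.746
[[ 0.997  0.079  0.001]
 [ 0.079 -0.997 -0.003]
 [ 0.001  0.003 -1.   ]]
```

```bash
python3 -m creep '{"linear":[[0.1,-2.6,0],[0,-3,0],[0,-1.8,0],[0,-0.4,0],[0,0,0],[0,0,0]],"dr":[[0,0,-1],[0,0,0],[0,0,0],[0,0,0],[0,0,0],[0,0,0]],"claw":[0.5,0.5,0.5,0.5,0.5,0.5]}' 50;python3 -c "
from h import *
st()"
```

```text
time_s: 7.55
tool_pos: [0.4758, 0.2529, 0.0964]
tcp_rot: [3.133, 0.147, -0.009]
wrist_force: [0.4, 0.5, -0.4]
grip_width: 0.748
t 7.55 pos [0.4758 0.2529 0.0964] q [-0.016  0.283 -0.637  1.852  0.192  1.075 -2.204] F [ 0.4   0.48 -0.37] M [ 0.    0.03 -0.05] g 0.748
[[ 0.996  0.094 -0.005]
 [ 0.094 -0.996 -0.006]
 [-0.006  0.005 -1.   ]]
```

```bash
python3 -m creep '{"linear":[[0.2,-0.2,0],[0,0,2],[0,0,3],[0,0,1.6],[0,0,0.5],[0,0,0.1],[0,0,0],[0,0,0],[0,0,0],[0,0,0]],"dr":[[0,0.3,0],[0,0,0],[0,0,0],[0,0,0],[0,0,0],[0,0,0],[0,0,0],[0,0,0],[0,0,0],[0,0,0]],"claw":[0.5,0.5,0.5,0.5,0.5,0.5,0.5,-1,-1,-1]}' 50;python3 -c "
from h import *
st()"
```

```text
time_s: 8.55
tool_pos: [0.4822, 0.2502, 0.0251]
tcp_rot: [3.133, 0.135, 0.01]
wrist_force: [0.5, -0.0, -2.6]
grip_width: 0.576
t 8.55 pos [0.4822 0.2502 0.0251] q [-0.047  0.376 -0.604  1.909  0.273  0.933 -2.267] F [ 0.49 -0.03 -2.61] M [-0.04  0.12 -0.05] g 0.576
[[ 0.996  0.086  0.007]
 [ 0.086 -0.996 -0.005]
 [ 0.006  0.006 -1.   ]]
```

```bash
python3 -m creep '{"linear":[[0,0,-1],[0,0,-1.5],[0,0,-1],[0,0,0],[0,0,0],[0,0,0]],"dr":[[0,0,0],[0,0,0],[0,0,0],[0,0,0],[0,0,0],[0,0,0]],"claw":[-1,-1,-1,-1,-1,-1]}' 50; python3 -c "
from h import *
F=[];M=[]
for i in range(8):
    p,d=eyes.grab_frame('wrist');s=status.read_state();F.append(s['wrist_force']);M.append(s['torque'])
print(np.mean(F,0),np.std(F,0),np.mean(M,0))
cv2.imwrite('pics/w4.png',p[:,:,::-1]);st()"
```

```text
time_s: 9.15
tool_pos: [0.4819, 0.2494, 0.0639]
tcp_rot: [3.132, 0.134, 0.011]
wrist_force: [0.2, -0.3, -3.9]
grip_width: 0.568
[ 0.122859    0.09319682 -3.88544018] [0.42393536 0.42759537 0.38857346] [ 0.00874897  0.15911907 -0.00188089]
t 9.55 pos [0.4817 0.2496 0.0637] q [-0.027  0.323 -0.622  1.882  0.232  1.005 -2.235] F [-0.31 -0.47 -3.65] M [-0.04  0.21  0.06] g 0.574
[[ 0.996  0.085  0.007]
 [ 0.085 -0.996 -0.006]
 [ 0.006  0.007 -1.   ]]
```

View pics/w4.png

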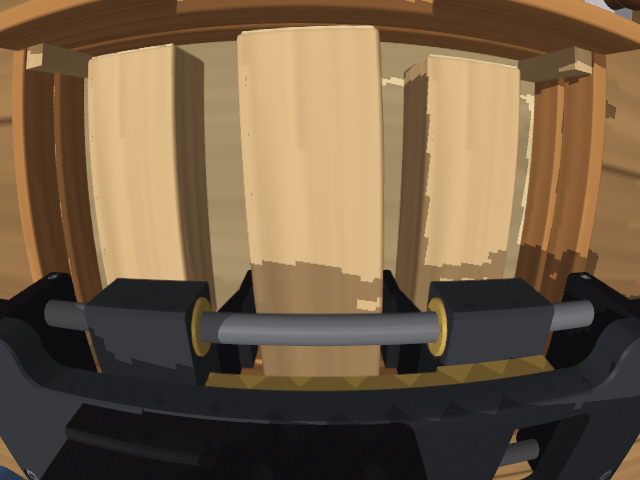

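The second (middle) blank reads 3.89 N, which is the wet one. The first was 1.97 N, so both fit their stated bands. I'll lift clear, and meanwhile fit a kinematic model so I can plan the upright posture.

```bash
python3 -m creep '{"linear":[[0,0,-3],[0,0,-4],[0,0,-4],[0,0,-4],[0,0,-3],[0,0,-1],[0,0,0]],"dr":[[0,0,0],[0,0,0],[0,0,0],[0,0,0],[0,0,0],[0,0,0],[0,0,0]],"claw":[-1,-1,-1,-1,-1,-1,-1]}' 50
cat > kin.py <<'E'
import numpy as np
from scipy.spatial.transform import Rotation as R
from scipy.optimize import least_squares
def Rz(a):
    c,s=np.cos(a),np.sin(a);return np.array([[c,-s,0],[s,c,0],[0,0,1.]])
def Ry(a):
    c,s=np.cos(a),np.sin(a);return np.array([[c,0,s],[0,1,0],[-s,0,c]])
def fk(q,P,sg):
    # P: h, off2(x,y), a, off(x,y), b, off(x,y), c ; yaw0, yaw7
    h,x2,y2,a,x4,y4,b,x6,y6,c,w0,w7,xt,yt=P
    M=Rz(w0+sg[0]*q[0]);p=M@[x2,y2,h]
    M=M@Ry(q[1])@Rz(sg[1]*q[2]);p=p+M@[x4,y4,a]
    M=M@Ry(q[3])@Rz(sg[2]*q[4]);p=p+M@[x6,y6,b]
    M=M@Ry(q[5])@Rz(sg[3]*q[6]+w7);p=p+M@[xt,yt,c]
    return p,M
E
cat > data.py <<'E'
import numpy as np
Q=[[1.19,.334,.04,1.466,-.013,1.343,-.059],[.695,.308,-.155,1.508,.05,1.336,-.986],[.23,.051,-.53,1.82,.02,1.285,-1.826],[.129,.103,-.609,1.773,.043,1.298,-1.972],[.123,.188,-.59,1.904,.125,1.077,-2.023],[.118,.191,-.593,1.903,.124,1.084,-2.028],[.071,.306,-.577,1.973,.218,.91,-2.11],[.072,.317,-.574,1.977,.221,.904,-2.11],[-.016,.283,-.637,1.852,.192,1.075,-2.204],[-.047,.376,-.604,1.909,.273,.933,-2.267]]
P=[[.1807,-.624,.2219],[.5047,-.3778,.218],[.4811,.0987,.2155],[.4736,.1849,.2164],[.4875,.1649,.1161],[.4835,.1679,.115],[.4863,.1778,.0314],[.4845,.1759,.0248],[.4758,.2529,.0964],[.4822,.2502,.0251]]
X=[[.961,.278,0],[.999,.05,-.006],[.999,.049,-.01],[.996,.09,-.019],[.998,.065,.009],[.998,.068,0],[.997,.078,.013],[.997,.078,.004],[.996,.094,-.006],[.996,.086,.006]]
Z=[[0,.001,-1],[-.006,.002,-1],[-.01,.004,-1],[-.02,.009,-1],[.009,-.002,-1],[0,-.003,-1],[.013,-.001,-1],[.004,-.001,-1],[-.005,-.006,-1],[.007,-.005,-1]]
E
python3 - <<'E'
from h import *
from kin import *; import data as D, itertools
s=st()
M=R.from_rotvec(s['tcp_rot']).as_matrix()
D.Q.append(s['joints']);D.P.append(s['tool_pos']);D.X.append(M[:,0]);D.Z.append(M[:,2])
res=[]
for sg in itertools.product([1,-1],repeat=4):
  for w0 in (0,np.pi/2,-np.pi/2,np.pi):
    def f(P):
        r=[]
        for q,p,x,z in zip(D.Q,D.P,D.X,D.Z):
            pp,M=fk(q,P,sg);r+=list((pp-p)*3)+list(M[:,0]-x)+list(M[:,2]-z)
        return r+list(1e-3*np.array([P[i] for i in (1,2,4,5,7,8,12,13)]))
    for w7 in (0,np.pi/2,-np.pi/2,np.pi):
        o=least_squares(f,[.34,0,0,.45,0,0,.45,0,0,.3,w0,w7,0,0],max_nfev=60);res.append((o.cost,sg,o.x))
res.sort(key=lambda t:t[0])
for c,sg,x in res[:3]:
    print(c,sg,np.round(x,3))
c,sg,x=res[0]
for q,p,X in zip(D.Q,D.P,D.X):
    pp,M=fk(q,x,sg);print(np.round((pp-p)*1000,1),np.round(M[:,0]-X,3))
np.savez('kin.npz',x=x,sg=sg)
E
```

```text
time_s: 10.25
tool_pos: [0.4786, 0.2503, 0.2581]
tcp_rot: [3.131, 0.136, 0.002]
wrist_force: [0.3, 0.3, -4.7]
grip_width: 0.579
t 10.25 pos [0.4786 0.2503 0.2581] q [ 0.025  0.145 -0.653  1.65   0.097  1.38  -2.126] F [ 0.32  0.33 -4.66] M [0.   0.19 0.03] g 0.579
[[ 0.996  0.087  0.002]
 [ 0.087 -0.996 -0.008]
 [ 0.001  0.008 -1.   ]]
1.1158603842501289e-05 (-1, -1, -1, -1) [ 2.750e-01  1.000e-03 -2.400e-02  4.810e-01  0.000e+00 -2.400e-02
  5.030e-01  0.000e+00  1.000e-03  3.930e-01  4.000e-03 -4.708e+00
  0.000e+00 -1.000e-03]
1.1158603842501512e-05 (-1, -1, -1, -1) [ 2.750e-01  1.000e-03 -2.400e-02  4.810e-01  0.000e+00 -2.400e-02
  5.030e-01  0.000e+00  1.000e-03  3.930e-01  4.000e-03  1.575e+00
  0.000e+00 -1.000e-03]
1.115860384250193e-05 (-1, -1, -1, -1) [ 2.750e-01  1.000e-03 -2.400e-02  4.810e-01  0.000e+00 -2.400e-02
  5.030e-01  0.000e+00  1.000e-03  3.930e-01  4.000e-03  1.575e+00
  0.000e+00 -1.000e-03]
[ 0.  -0.  -0.1] [-0.    -0.    -0.001]
[-0.1  0.   0.2] [-0.    -0.    -0.001]
[0.3 0.1 0.2] [-0.     0.001  0.001]
[-0.1 -0.2 -0. ] [-0.    -0.001 -0.   ]
[-0.2  0.1 -0.2] [-0.     0.001 -0.   ]
[-0.   0.3  0.1] [-0. -0.  0.]
[0.2 0.1 0.1] [-0.     0.001 -0.   ]
[-0.1 -0.4 -0.3] [-0.    -0.001  0.001]
[-0.2  0.1  0.3] [-0.    -0.     0.001]
[ 0.3 -0.   0. ] [ 0.    -0.     0.001]
[ 0.  -0.  -0.2] [-0.  0.  0.]
```

```bash
cat > ik.py <<'E'
from kin import *
k=np.load('kin.npz');PX=k['x'];SG=k['sg']
lo=np.array([-2.58,-.38,-1.3,.25,-1.5,.08,-2.65]);hi=np.array([2.58,2.09,1.39,2.4,4.64,2.09,2.65])
def solve(p,Mt,q0,reg=1e-2):
    def f(q):
        pp,M=fk(q,PX,SG);return np.r_[(pp-p)*5,R.from_matrix(Mt.T@M).as_rotvec(),reg*(q-q0)]
    o=least_squares(f,np.clip(q0,lo+.01,hi-.01),bounds=(lo,hi));pp,M=fk(o.x,PX,SG)
    return o.x,np.linalg.norm(pp-p),np.linalg.norm(R.from_matrix(Mt.T@M).as_rotvec())
def tool(az,xup):
    z=np.array([np.cos(az),np.sin(az),0]);x=np.array([0,0,xup*1.]);return np.stack([x,np.cross(z,x),z],1)
E
python3 - <<'E'
from ik import *
rng=np.random.default_rng(0)
for xup in (-1,1):
  for azd in range(-180,180,20):
    az=np.radians(azd);z=np.array([np.cos(az),np.sin(az),0]);p=np.array([.552,-.308,.145])+z*.01
    best=None
    for t in range(12):
        q0=rng.uniform(lo,hi)
        q,e,r=solve(p,tool(az,xup),q0,1e-4)
        if e<.002 and r<.01:
            m=np.min(np.minimum(q-lo,hi-q))
            if best is None or m>best[0]: best=(m,q)
    if best: print(xup,azd,'margin',round(best[0],2),np.round(best[1],2))
E
```

```text
-1 -140 margin 0.2 [-0.42  1.45  1.    1.07  0.26  1.89 -0.45]
-1 -120 margin 0.42 [-0.67  1.34  0.97  1.44  0.39  1.52 -0.54]
-1 -100 margin 0.59 [-0.51  0.94  0.42  1.76  1.03  1.5  -0.99]
-1 -80 margin 0.33 [-0.38  0.77  0.16  2.07  1.45  1.49 -1.25]
-1 -60 margin 0.08 [ 0.45  0.81 -0.64  2.32  2.15  1.9  -1.23]
-1 0 margin 0.05 [ 1.33  0.72 -0.39  2.35  4.18  1.3  -1.52]
-1 20 margin 0.18 [ 1.79  0.97 -0.8   2.06 -1.32  0.98 -1.94]
-1 40 margin 0.32 [ 1.7   1.09 -0.83  1.74 -0.87  1.18 -2.33]
-1 60 margin 0.3 [ 1.11  1.02 -0.16  1.42 -1.11  1.79 -2.25]
-1 80 margin 0.11 [ 1.2   1.26 -0.59  1.04 -0.67  1.92 -2.54]
1 -140 margin 0.04 [-0.19  1.24  0.42  1.05  0.68  2.05  2.42]
1 -120 margin 0.31 [-0.4   1.09  0.47  1.42  0.79  1.73  2.34]
1 -100 margin 0.52 [-0.43  0.91  0.31  1.76  1.09  1.57  2.12]
1 -80 margin 0.33 [-0.27  0.76  0.04  2.07  1.49  1.57  1.89]
1 -60 margin 0.08 [ 0.39  0.79 -0.58  2.32  2.12  1.86  1.88]
1 0 margin 0.0 [0.27 0.9  0.67 2.4  3.8  1.93 1.21]
1 20 margin 0.28 [ 1.88  1.05 -0.91  2.05 -1.22  0.88  1.14]
1 40 margin 0.39 [ 1.48  0.95 -0.53  1.75 -1.11  1.36  0.95]
1 60 margin 0.44 [ 1.31  1.07 -0.46  1.41 -0.91  1.65  0.78]
1 80 margin 0.22 [ 1.29  1.34 -0.83  1.03 -0.49  1.87  0.49]
```

Run:
```python
from ik import *
from scipy.spatial.transform import Slerp
def joints_pts(q):
    h,x2,y2,a,x4,y4,b,x6,y6,c,w0,w7,xt,yt=PX
    M=Rz(w0+SG[0]*q[0]);M=M@Ry(q[1])@Rz(SG[1]*q[2]);p=Rz(w0+SG[0]*q[0])@[x2,y2,h]
    e=p+M@[x4,y4,a];M=M@Ry(q[3])@Rz(SG[2]*q[4]);return e,e+M@[x6,y6,b]
q=np.array([.025,.145,-.653,1.65,.097,1.38,-2.126])
def down(yaw):
    x=np.array([np.cos(yaw),np.sin(yaw),0]);z=np.array([0,0,-1.]);return np.stack([x,np.cross(z,x),z],1)
az=np.radians(-98);zf=np.array([np.cos(az),np.sin(az),0])
p0=np.array([.479,.25,.258]);pf=np.array([.552,-.308,.145])+zf*.01
wp=[(p0,down(.087)),(np.array([.55,-.05,.33]),down(np.radians(82))),(np.array([.551,-.25,.33]),tool(az,-1)),(pf+[0,0,.12],tool(az,-1)),(pf,tool(az,-1))]
for (a,A),(b,B) in zip(wp,wp[1:]):
    sl=Slerp([0,1],R.from_matrix([A,B]))
    for t in np.linspace(.1,1,10):
        q,e,r=solve(a+(b-a)*t,sl(t).as_matrix(),q,3e-3)
    el,wr=joints_pts(q);print(np.round(b,3),np.round(q,2),round(e*1000,1),round(r,3),'elbow',np.round(el,2),'wrist',np.round(wr,2))
```

```text
[ 0.55 -0.05  0.33] [ 0.44  0.13 -0.48  1.51  0.06  1.52 -0.18] 0.0 0.0 elbow [ 0.05 -0.07  0.75] wrist [ 0.55 -0.05  0.72]
[ 0.551 -0.25   0.33 ] [-0.06  0.59 -0.31  1.76  1.36  2.01 -0.84] 0.0 0.0 elbow [ 0.28 -0.03  0.67] wrist [0.61 0.14 0.33]
[ 0.551 -0.318  0.265] [ 0.02  0.67 -0.26  1.8   1.41  1.9  -0.93] 0.0 0.0 elbow [ 0.3  -0.05  0.65] wrist [0.61 0.07 0.27]
[ 0.551 -0.318  0.145] [ 0.01  0.88 -0.25  1.76  1.4   1.88 -1.11] 0.0 0.0 elbow [ 0.38 -0.05  0.58] wrist [0.61 0.07 0.15]
```

The kinematic fit is sub-millimetre. An upright posture with the tool pointing to about −y (azimuth −88°, tool x down) is reachable, and the wrist stays clear of the crate. I'll carry over bare bench first.

```bash
python3 -m creep '{"linear":[[0.3,3,-0.8],[0.3,4,-0.9],[0.3,4,-0.9],[0.3,4,-0.9],[0.3,4,-0.9],[0.3,4,-0.9],[0.3,4,-0.9],[0.2,2,-0.5],[0,0,0]],"dr":[[0,0,0],[0,0,0],[0,0,0],[0,0,0],[0,0,0],[0,0,0],[0,0,0],[0,0,0],[0,0,0]],"claw":[-1,-1,-1,-1,-1,-1,-1,-1,-1]}' 55
python3 -m creep '{"linear":[[0,0,0],[0,0,0],[0,0,0],[0,0,0],[0,0,0],[0,0,0],[0,0,0],[0,0,0],[0,0,0],[0,0,0]],"dr":[[0,0,-6],[0,0,-8],[0,0,-8],[0,0,-8],[0,0,-8],[0,0,-8],[0,0,-8],[0,0,-8],[0,0,-8],[0,0,-8]],"claw":[-1,-1,-1,-1,-1,-1,-1,-1,-1,-1]}' 55
python3 -m creep '{"linear":[[0,0,0],[0,0,0],[0,0,0]],"dr":[[0,0,-6],[0,0,0],[0,0,0]],"claw":[-1,-1,-1]}' 55
python3 -c "
from h import *
st()"
```

```text
time_s: 11.15
tool_pos: [0.5228, -0.0483, 0.3083]
tcp_rot: [3.129, 0.142, -0.039]
wrist_force: [0.3, 1.0, -3.9]
grip_width: 0.573
time_s: 12.15
tool_pos: [0.5162, -0.0407, 0.2854]
tcp_rot: [-2.261, -2.133, 0.067]
wrist_force: [0.4, 0.6, -3.5]
grip_width: 0.574
time_s: 12.45
tool_pos: [0.5144, -0.0382, 0.2798]
tcp_rot: [-2.131, -2.251, 0.071]
wrist_force: [-0.6, -1.0, -4.1]
grip_width: 0.571
t 12.45 pos [ 0.5144 -0.0382  0.2798] q [ 0.43   0.112 -0.482  1.629  0.054  1.474 -0.003] F [-0.62 -1.01 -4.06] M [-0.18 -0.21  0.01] g 0.571
[[-0.055  0.997 -0.061]
 [ 0.999  0.054 -0.005]
 [-0.002 -0.061 -0.998]]
```

```bash
python3 -m creep '{"linear":[[-3,0,-1],[-4,0,-1],[-4,0,-1],[-4,0,-1],[-1.5,0,-0.5],[0,0,0]],"dr":[[-2,0,0],[-1.5,0,0],[0,0,0],[0,0,0],[0,0,0],[0,0,0]],"claw":[-1,-1,-1,-1,-1,-1]}' 55
python3 -m creep '{"linear":[[0,0,0],[0,0,0],[0,0,0],[0,0,0],[0,0,0],[0,0,0],[0,0,0]],"dr":[[0,-4,0],[0,-6,0],[0,-7,0],[0,-7,0],[0,-7,0],[0,-7,0],[0,0,0]],"claw":[-1,-1,-1,-1,-1,-1,-1]}' 55
python3 -c "
from h import *
st()"
```

```text
time_s: 13.05
tool_pos: [0.5233, -0.2049, 0.3213]
tcp_rot: [-2.172, -2.267, 0.004]
wrist_force: [0.8, 0.8, -4.3]
grip_width: 0.574
time_s: 13.75
tool_pos: [0.5244, -0.195, 0.3162]
tcp_rot: [1.786, 1.858, -0.628]
wrist_force: [0.7, 1.4, -5.1]
grip_width: 0.568
t 13.75 pos [ 0.5244 -0.195   0.3162] q [ 0.318  0.084 -0.503  1.751  0.718  1.465 -0.28 ] F [ 0.66  1.4  -5.06] M [ 1.36 -0.05  0.  ] g 0.568
[[-0.029  0.999  0.029]
 [ 0.777  0.041 -0.628]
 [-0.629  0.004 -0.777]]
```

```bash
python3 -m creep '{"linear":[[0,0,0],[0,0,0],[0,0,0],[0,0,0],[0,0,0],[0,0,0],[0,0,0],[0,0,0],[0,0,0]],"dr":[[0,-5,0],[0,-7,0],[0,-7,0],[0,-7,0],[0,-7,0],[0,-7,0],[0,-6,0],[0,-3,0],[0,0,0]],"claw":[-1,-1,-1,-1,-1,-1,-1,-1,-1]}' 55
python3 -c "
from h import *
st()
for n in ['top','scene']:
    p,d=eyes.grab_frame(n);cv2.imwrite(f'pics/{n}1.png',p[:,:,::-1])"
```

```text
time_s: 14.65
tool_pos: [0.5221, -0.1947, 0.311]
tcp_rot: [1.226, 1.249, -1.169]
wrist_force: [0.1, 0.2, -3.7]
grip_width: 0.577
t 14.65 pos [ 0.5221 -0.1947  0.311 ] q [ 1.000e-03  4.660e-01 -4.850e-01  1.946e+00  1.370e+00  1.971e+00
 -8.920e-01] F [ 0.1   0.23 -3.7 ] M [ 2.2  -0.06 -0.01] g 0.577
[[ 0.003  1.     0.023]
 [ 0.044  0.023 -0.999]
 [-0.999  0.004 -0.043]]
```

View pics/scene1.png

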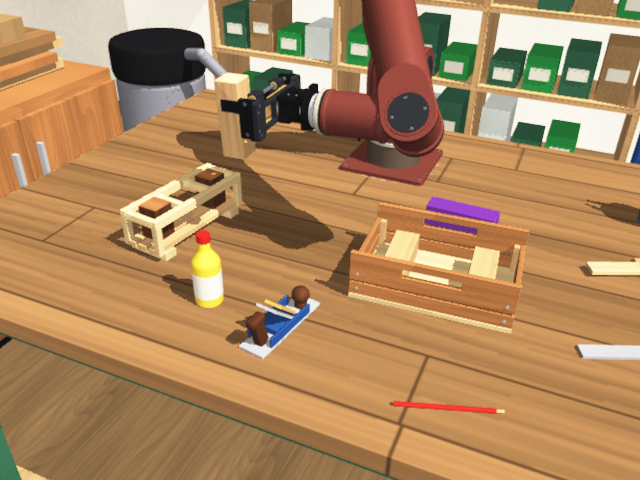

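View pics/top1.png

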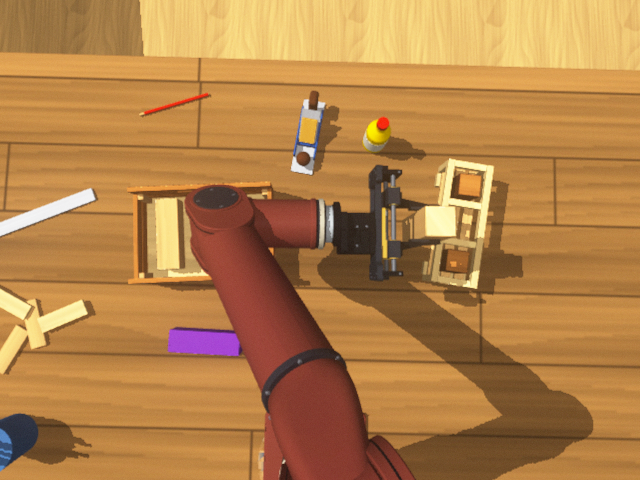

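The scene view shows the blank held upright at about (235,115), short of the rack. The top view shows the wrist housing at (218,205) over the crate. Before lowering, I'll measure how far the housing hangs below the wrist axis.

Run:
```python
from h import *
from ik import *
for n in ['scene','top']:
    p,d=eyes.grab_frame(n);W=world(n,d)
    hsv=cv2.cvtColor(p,cv2.COLOR_RGB2HSV)
    s=status.read_state();T=s['tool_pos'];M=R.from_rotvec(s['tcp_rot']).as_matrix();wr=T-.393*M[:,2]
    m=(d>0)&(np.linalg.norm(W-wr,axis=2)<.14)&(W[:,:,2]>.18)
    w=W[m]-wr
    print(n,np.round(wr,3),m.sum(),'z min/max rel',np.percentile(w[:,2],[0.5,50,99.5]).round(3),'y',np.percentile(w[:,1],[.5,99.5]).round(3),'x',np.percentile(w[:,0],[.5,99.5]).round(3))
    # blank: pale points around tcp
    m=(hsv[:,:,0]>12)&(hsv[:,:,0]<28)&(np.linalg.norm(W-T,axis=2)<.16)&(W[:,:,2]>.16)&(W[:,:,1]<T[1]+.03)
    b=W[m];print('blank rel tcp',np.percentile(b-T,[1,50,99],axis=0).round(3), m.sum())
```

```text
scene [0.513 0.198 0.331] 7375 z min/max rel [-0.063  0.029  0.116] y [-0.132  0.028] x [-0.064  0.068]
blank rel tcp [[-0.015 -0.013 -0.113]
 [ 0.025  0.008 -0.031]
 [ 0.035  0.03   0.046]] 1370
top [0.513 0.198 0.331] 5747 z min/max rel [-0.008  0.045  0.117] y [-0.135  0.025] x [-0.078  0.066]
blank rel tcp [[-0.034 -0.015  0.002]
 [-0.012  0.01   0.045]
 [ 0.034  0.03   0.049]] 642
```

```bash
python3 -m creep '{"linear":[[0.8,0.8,2.5],[1,0.8,4],[1,0.8,3.5],[0.5,0.3,1.5],[0,0,0],[0,0,0]],"dr":[[0,-1.5,0],[0,-1,0],[0,0,0],[0,0,0],[0,0,0],[0,0,0]],"claw":[-1,-1,-1,-1,-1,-1]}' 55
python3 -c "
from h import *
st()"
```

```text
time_s: 15.45
tool_pos: [0.5542, -0.3121, 0.2843]
tcp_rot: [1.214, 1.208, -1.171]
wrist_force: [0.1, 0.7, -5.2]
grip_width: 0.574
t 15.45 pos [ 0.5542 -0.3121  0.2843] q [ 0.131  0.525 -0.377  1.944  1.545  1.82  -0.912] F [ 0.14  0.67 -5.16] M [ 2.1  -0.03 -0.04] g 0.574
[[ 0.025  0.999  0.02 ]
 [ 0.011  0.02  -1.   ]
 [-1.     0.025 -0.01 ]]
```

```bash
python3 -m creep '{"linear":[[0.3,-0.2,0.5],[0.7,0,0],[0,0,0],[0,0,0]],"dr":[[0,-0.6,-1.4],[0,0,0],[0,0,0],[0,0,0]],"claw":[-1,-1,-1,-1]}' 55
python3 - <<'E'
from h import *
s=st();T=s['tool_pos']
for n in ['top','scene']:
    p,d=eyes.grab_frame(n);cv2.imwrite(f'pics/{n}2.png',p[:,:,::-1]);W=world(n,d)
    x=W[:,:,0];y=W[:,:,1];z=W[:,:,2]
    if n=='top':
        m=(abs(x-T[0])<.04)&(abs(y-T[1]-.01)<.04)&(abs(z-T[2]-.046)<.008)
        r=cv2.minAreaRect((W[m][:,:2]*1000).astype(np.float32));print('blank top',r,W[m].mean(0))
    else:
        hsv=cv2.cvtColor(p,cv2.COLOR_RGB2HSV)
        m=(hsv[:,:,0]>12)&(hsv[:,:,0]<28)&(abs(x-T[0])<.05)&(abs(y-T[1]-.01)<.045)&(z>.12)
        b=W[m];print('scene blank',np.percentile(b,[1,50,99],axis=0).round(3))
    if n=='scene': cv2.imwrite('pics/s2c.png',cv2.resize(p[50:290,90:350,::-1],None,fx=2.4,fy=2.4))
E
```

```text
time_s: 15.85
tool_pos: [0.5534, -0.3141, 0.2745]
tcp_rot: [1.193, 1.221, -1.19]
wrist_force: [0.9, 1.0, -4.7]
grip_width: 0.575
t 15.85 pos [ 0.5534 -0.3141  0.2745] q [ 0.129  0.544 -0.371  1.952  1.555  1.822 -0.913] F [ 0.94  1.   -4.66] M [ 2.13 -0.05  0.03] g 0.575
[[ 0.001  1.     0.024]
 [ 0.001  0.024 -1.   ]
 [-1.     0.001 -0.001]]
blank top ((554.8754272460938, -303.0266418457031), (50.088523864746094, 51.16409683227539), 1.3344576358795166) [ 0.55435164 -0.30149912  0.32026787]
scene blank [[ 0.532 -0.327  0.161]
 [ 0.577 -0.297  0.249]
 [ 0.588 -0.276  0.32 ]]
```

View pics/s2c.png

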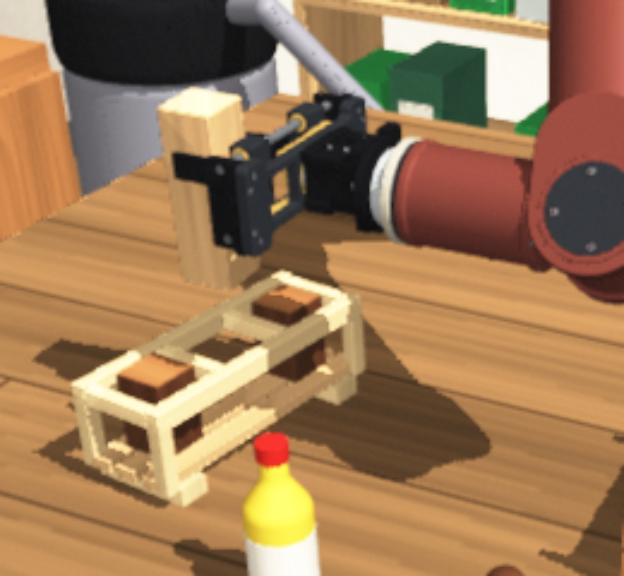

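View pics/top2.png

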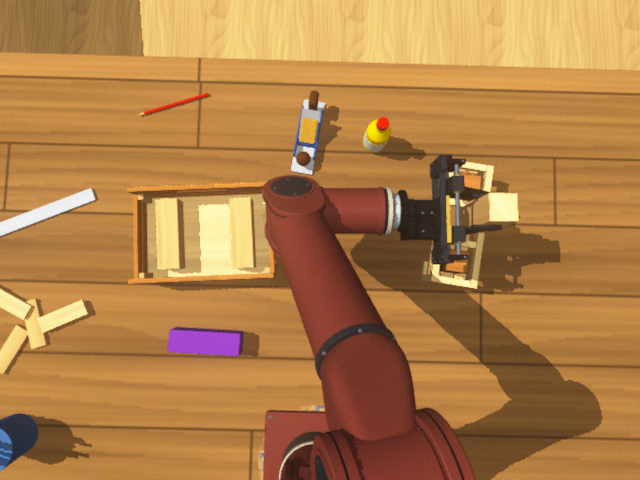

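```bash
python3 -m creep '{"linear":[[0,-0.3,0.4],[0,0,0],[0,0,0]],"dr":[[5,0,0],[0,0,0],[0,0,0]],"claw":[-1,-1,-1]}' 55
python3 - <<'E'
from h import *
s=st();T=s['tool_pos']
p,d=eyes.grab_frame('top');W=world('top',d)
x=W[:,:,0];y=W[:,:,1];z=W[:,:,2]
m=(abs(x-T[0])<.04)&(abs(y-T[1]-.01)<.04)&(abs(z-T[2]-.046)<.008)
r=cv2.minAreaRect((W[m][:,:2]*1000).astype(np.float32));print('blank top',r)
E
```

```text
time_s: 16.25
tool_pos: [0.5507, -0.3174, 0.2746]
tcp_rot: [1.257, 1.179, -1.254]
wrist_force: [-1.1, -0.2, -4.6]
grip_width: 0.573
t 16.25 pos [ 0.5507 -0.3174  0.2746] q [ 0.126  0.582 -0.358  1.881  1.509  1.87  -0.896] F [-1.1  -0.2  -4.61] M [ 2.15 -0.25 -0.  ] g 0.573
[[ 0.001  0.998 -0.063]
 [ 0.002 -0.063 -0.998]
 [-1.     0.001 -0.002]]
blank top ((553.4058837890625, -306.28338623046875), (51.343353271484375, 50.94538879394531), 87.16783142089844)
```

```bash
python3 -m creep '{"linear":[[2,-0.1,0.1],[2.5,0,0],[2.5,0,0],[2,0,0],[1,0,0],[0,0,0],[0,0,0]],"dr":[[0,0,0],[0,0,0],[0,0,0],[0,0,0],[0,0,0],[0,0,0],[0,0,0]],"claw":[-1,-1,-1,-1,-1,-1,-1]}' 55
python3 - <<'E'
from h import *
s=st();T=s['tool_pos']
p,d=eyes.grab_frame('scene');cv2.imwrite('pics/s3c.png',cv2.resize(p[80:290,90:370,::-1],None,fx=2.6,fy=2.6))
p,d=eyes.grab_frame('top');W=world('top',d)
x=W[:,:,0];y=W[:,:,1];z=W[:,:,2]
m=(abs(x-T[0])<.04)&(abs(y-T[1]-.01)<.04)&(abs(z-T[2]-.046)<.008)
r=cv2.minAreaRect((W[m][:,:2]*1000).astype(np.float32));print('blank top',r)
E
```

```text
time_s: 17.0
tool_pos: [0.5507, -0.317, 0.1738]
tcp_rot: [1.251, 1.183, -1.242]
wrist_force: [-0.4, 0.0, -5.4]
grip_width: 0.577
t 17.0 pos [ 0.5507 -0.317   0.1738] q [ 0.112  0.758 -0.341  1.881  1.518  1.864 -1.074] F [-0.37  0.04 -5.35] M [ 2.1  -0.23  0.03] g 0.577
[[ 0.005  0.999 -0.051]
 [ 0.002 -0.051 -0.999]
 [-1.     0.005 -0.002]]
blank top ((553.1498413085938, -306.0419006347656), (50.392879486083984, 50.4440803527832), 86.68852996826172)
```

View pics/s3c.png

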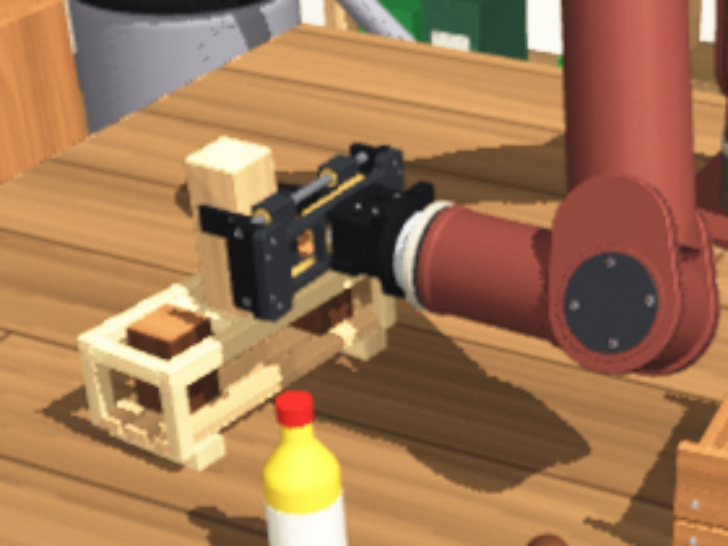

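The blank is inside the middle bay and clear of the rails. I'll make the final lowering now, watching the force.

```bash
python3 -m creep '{"linear":[[1,0,0.1],[1,0,0],[0.4,0,0],[0,0,0],[0,0,0]],"dr":[[0,0,-0.3],[0,0,0],[0,0,0],[0,0,0],[0,0,0]],"claw":[-1,-1,-1,-1,-1]}' 55
python3 -c "
from h import *
st()"
python3 -m creep '{"linear":[[0.3,0,0],[0,0,0],[0,0,0]],"dr":[[0,0,0],[0,0,0],[0,0,0]],"claw":[-1,-1,-1]}' 55
python3 -c "
from h import *
st()"
```

```text
time_s: 17.6
tool_pos: [0.5514, -0.3182, 0.1499]
tcp_rot: [1.25, 1.184, -1.244]
wrist_force: [0.5, -0.5, -3.4]
grip_width: 0.574
t 17.6 pos [ 0.5514 -0.3182  0.1499] q [ 0.109  0.804 -0.334  1.87   1.522  1.862 -1.107] F [ 0.47 -0.5  -3.43] M [ 2.16 -0.23  0.  ] g 0.574
[[ 0.003  0.999 -0.051]
 [ 0.002 -0.051 -0.999]
 [-1.     0.003 -0.002]]
time_s: 17.9
tool_pos: [0.5515, -0.3182, 0.1469]
tcp_rot: [1.25, 1.183, -1.243]
wrist_force: [-0.3, 0.3, -4.0]
grip_width: 0.569
t 17.9 pos [ 0.5515 -0.3182  0.1469] q [ 0.109  0.81  -0.333  1.869  1.522  1.862 -1.112] F [-0.34  0.33 -3.98] M [ 2.1 -0.2  0. ] g 0.569
[[ 0.004  0.999 -0.051]
 [ 0.002 -0.051 -0.999]
 [-1.     0.003 -0.002]]
```

```bash
python3 -m creep '{"linear":[[0.2,0,0],[0,0,0],[0.1,0,0],[0,0,0]],"dr":[[0,0,0],[0,0,0],[0,0,0],[0,0,0]],"claw":[-1,-1,-1,-1]}' 55
python3 -c "
from h import *
st()"
python3 -m creep '{"linear":[[0.1,0,0],[0,0,0],[0,0,0]],"dr":[[0,0,0],[0,0,0],[0,0,0]],"claw":[-1,-1,-1]}' 55
```

```text
time_s: 18.3
tool_pos: [0.5517, -0.3181, 0.1441]
tcp_rot: [1.25, 1.183, -1.243]
wrist_force: [0.7, 1.2, -5.3]
grip_width: 0.574
t 18.3 pos [ 0.5517 -0.3181  0.1441] q [ 0.108  0.816 -0.332  1.867  1.523  1.862 -1.116] F [ 0.68  1.19 -5.29] M [ 2.14 -0.23 -0.05] g 0.574
[[ 0.004  0.999 -0.051]
 [ 0.002 -0.051 -0.999]
 [-1.     0.004 -0.002]]
time_s: 18.6
tool_pos: [0.5517, -0.3183, 0.144]
tcp_rot: [1.25, 1.181, -1.243]
wrist_force: [0.0, -0.4, -2.8]
grip_width: 0.57
```

```bash
python3 -m creep '{"linear":[[0.2,0,0],[0,0,0],[0,0,0]],"dr":[[0,0,0],[0,0,0],[0,0,0]],"claw":[-1,-1,-1]}' 55
python3 -c "
from h import *
F=[]
for i in range(5):
    p,d=eyes.grab_frame('scene');s=status.read_state();F.append(s['wrist_force'])
print(np.mean(F,0));st()"
```

```text
time_s: 18.9
tool_pos: [0.5515, -0.3186, 0.144]
tcp_rot: [1.249, 1.176, -1.245]
wrist_force: [0.5, -0.3, -1.9]
grip_width: 0.57
[-0.39627022  0.16321169 -1.16844474]
t 19.15 pos [ 0.5515 -0.3186  0.144 ] q [ 0.107  0.82  -0.329  1.865  1.524  1.866 -1.121] F [-0.45  0.13 -1.88] M [ 1.6  -0.22 -0.07] g 0.57
[[ 0.007  0.999 -0.053]
 [-0.004 -0.053 -0.999]
 [-1.     0.007  0.003]]
```

The load has gone from about 4 N to about 1.2 N and the TCP no longer drops, so the blank is resting on the slats. I'll release it.

```bash
python3 -m creep '{"linear":[[0,0,0],[0,0,0],[0,0,0],[0,0,0],[0,0,0],[0,0,0]],"dr":[[0,0,0],[0,0,0],[0,0,0],[0,0,0],[0,0,0],[0,0,0]],"claw":[0.2,0.3,0.6,0.9,1,1]}' 20
python3 - <<'E'
from h import *
s=st();T=s['tool_pos']
p,d=eyes.grab_frame('scene');cv2.imwrite('pics/s4c.png',cv2.resize(p[80:290,90:370,::-1],None,fx=2.6,fy=2.6))
p,d=eyes.grab_frame('top');W=world('top',d)
x=W[:,:,0];y=W[:,:,1];z=W[:,:,2]
m=(abs(x-.552)<.045)&(abs(y+.308)<.045)&(z>.175)&(z<.2)
r=cv2.minAreaRect((W[m][:,:2]*1000).astype(np.float32));print('blank top',r,np.median(W[m][:,2]))
E
```

```text
time_s: 19.75
tool_pos: [0.5517, -0.3187, 0.1449]
tcp_rot: [1.248, 1.174, -1.245]
wrist_force: [-0.1, -0.4, 0.1]
grip_width: 0.925
t 19.75 pos [ 0.5517 -0.3187  0.1449] q [ 0.106  0.819 -0.329  1.865  1.525  1.866 -1.121] F [-0.07 -0.39  0.1 ] M [ 1.24 -0.17 -0.01] g 0.925
[[ 0.008  0.999 -0.053]
 [-0.005 -0.053 -0.999]
 [-1.     0.008  0.005]]
blank top ((549.7151489257812, -308.06536865234375), (51.6745491027832, 50.32736587524414), 86.64176177978516) 0.18917521221375383
```

View pics/s4c.png

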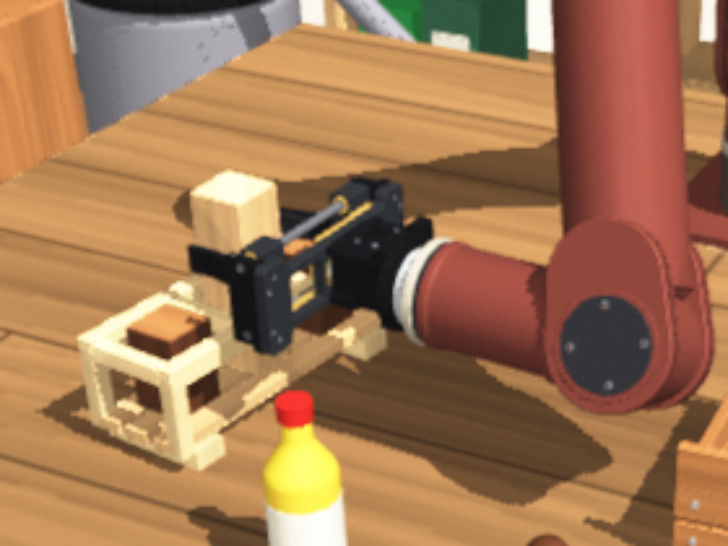

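The blank stands free with its top at z=0.189, where 0.190 is expected, and the fingers are open. I'll retreat straight up.

```bash
python3 -m creep '{"linear":[[0,0,0],[-1,0,0],[-2,0,0],[-3,0,0],[-4,0,0],[-4,0,0],[-2,0,0],[0,0,-3],[0,0,-3],[0,0,0]],"dr":[[0,0,0],[0,0,0],[0,0,0],[0,0,0],[0,0,0],[0,0,0],[0,0,0],[0,0,0],[0,0,0],[0,0,0]],"claw":[1,1,1,1,1,1,1,1,1,1]}' 20
python3 -m creep '{"linear":[[-1,0,-3],[-1,0,-4],[-1,0,-4],[0,0,-3],[0,0,0],[0,0,0]],"dr":[[0,0,0],[0,0,0],[0,0,0],[0,0,0],[0,0,0],[0,0,0]],"claw":[1,1,1,1,1,1]}' 20
python3 - <<'E'
from h import *
s=st()
W0=world('top',np.load('pics/top0.npy'))
p,d=eyes.grab_frame('scene');cv2.imwrite('pics/s5.png',p[:,:,::-1])
Ws=world('scene',d);x=Ws[:,:,0];y=Ws[:,:,1];z=Ws[:,:,2]
p,d=eyes.grab_frame('top');cv2.imwrite('pics/t5.png',p[:,:,::-1]);W=world('top',d)
def rect(W,x0,y0,rad,a,b,n):
    m=(abs(W[:,:,0]-x0)<rad)&(abs(W[:,:,1]-y0)<rad)&(W[:,:,2]>a)&(W[:,:,2]<b)
    r=cv2.minAreaRect((W[m][:,:2]*1000).astype(np.float32));print(n,np.round(r[0],1),np.round(r[1],1),round(r[2],1),m.sum(),np.median(W[m][:,2]).round(4))
rect(W,.552,-.308,.045,.175,.2,'blank top')
for V in (W0,W):
    rect(V,.469,-.293,.03,.101,.112,'off1');rect(V,.635,-.321,.03,.101,.112,'off2')
    rect(V,.74,.03,.12,.04,.09,'plane');rect(V,.74,-.12,.06,.1,.2,'glue')
E
```

```text
time_s: 20.85
tool_pos: [0.5518, -0.257, 0.3179]
tcp_rot: [1.251, 1.168, -1.245]
wrist_force: [0.1, -0.1, 0.2]
grip_width: 0.998
time_s: 21.45
tool_pos: [0.5583, -0.1139, 0.351]
tcp_rot: [1.253, 1.166, -1.246]
wrist_force: [-0.2, -0.9, 0.3]
grip_width: 1.003
t 21.45 pos [ 0.5583 -0.1139  0.351 ] q [-0.293  0.545 -0.248  1.717  1.284  2.081 -0.801] F [-0.17 -0.89  0.34] M [ 1.19 -0.11 -0.01] g 1.003
[[ 0.012  0.998 -0.059]
 [-0.007 -0.059 -0.998]
 [-1.     0.013  0.006]]
blank top [ 549.8 -308.8] [52.  50.9] 87.0 689 0.1891
off1 [ 468.8 -294.4] [48.7 47.7] 83.6 469 0.1041
off2 [ 635.2 -321.2] [48.5 48.7] 83.8 463 0.1042
plane [722.5  55.8] [ 69.  265.2] 62.9 764 0.0597
glue [ 747.7 -121.4] [45.4 40.3] 65.7 349 0.1143
off1 [ 468.7 -294.3] [48.3 47.7] 84.0 460 0.104
off2 [ 635.3 -321.5] [48.3 48.2] 84.8 460 0.1043
plane [769.7  33.2] [ 42.2 168.7] 81.9 738 0.059
glue [ 749.5 -122. ] [45.5 37.5] 63.4 350 0.1139
```

View pics/s5.png

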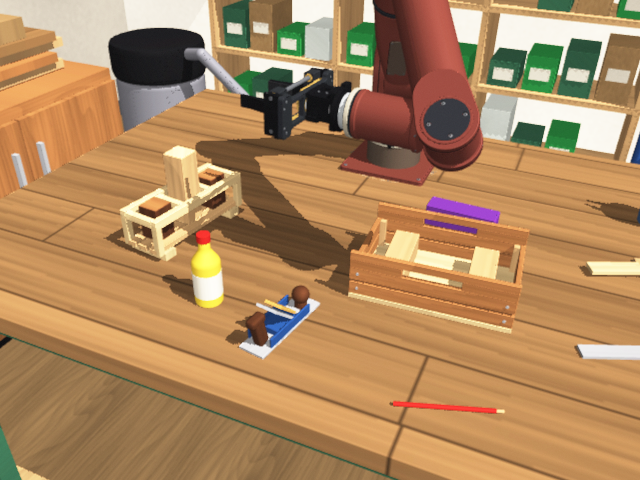

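View pics/t5.png

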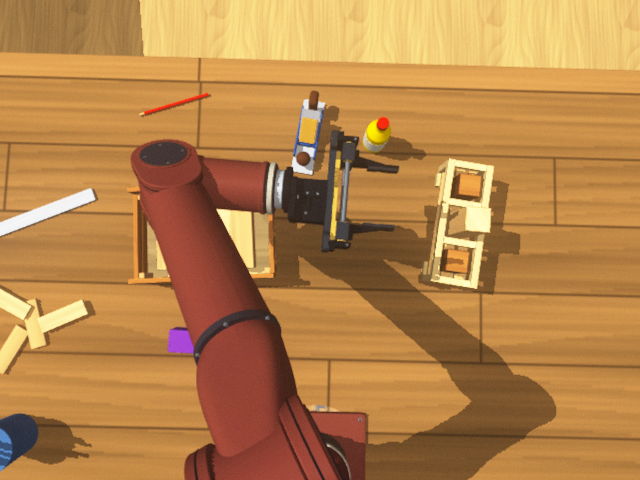

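The blank stands upright in the middle bay: top view (478,219), scene (180,175). In the scene view the two dry blanks lie flat in the crate at (402,247) and (485,263). The offcuts, plane and bottle look unmoved.

```bash
python3 -c "
from station import ticket
print(ticket.job_done())"
```

```text
the job is handed in; nothing more can be done
None
```

The wet blank now stands upright in the middle bay of the drying rack. I handed the job in at about 21.6 s of the 72 s allowed.

**Finding it:** I hefted two of the three blanks. The one nearest the rack read 1.97 N, so it is dry, and I set it back flat. The middle one read 3.89 N, so it is the wet one. I did not heft the third, because both readings fell clearly inside their stated ranges.

**Last checks:**
- **Blank:** its top is at z = 0.189 m (0.190 expected), within about 2 mm of the bay centre. It stayed put after the gripper let go.
- **Offcuts and glue bottle:** each moved less than 2 mm between the first and last pictures, which is within the measuring noise.
- **Hand plane:** my before-and-after numbers disagreed. I put that down to the measuring window, which also took in part of the crate in the first picture and had the arm over it in the second. By eye, the plane is in the same place in both pictures.
- **Dry blanks:** both lie flat in the crate in the scene picture. In the last top picture the arm covered part of the crate, so I did not re-measure their positions.
- **Arm:** it ended clear of everything, with wrist force near zero.

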